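# Set the edge stop with its handwheel, clamp it and load a panel strip

### The arm

A 6-joint arm with a two-finger parallel gripper is mounted at the origin on the work surface. World frame = base frame: x ahead of the robot, y to its left, z up, the work surface at z = 0. Lengths are in mm, angles in degrees, forces in N, time in s.
With the tool pointing down it reaches from about 325 to 925 mm from the base axis. Payload 3.1 kg.
Tool frame: the origin (TCP) lies at the very end of the fingers, on their centre line; the grasp point (between the pads) lies grasp_offset behind it (grasp_offset is the distance from the TCP to the grasp point, in mm); z points along the fingers, y is the line along which they close (so a half turn about z gives the same grasp; the last joint's range is limited). The gripper opens to 85 mm and grips with 20 to 120 N. Pads are 22 mm wide; open, the fingers measure 114 mm over their backs; the gripper's body (76 mm by 85 mm) begins 54 mm behind the grasp point. The pads swing forward as they close: fully open they stand 13 mm farther back than shut.
Start: joints at [64.045, 12.427, 92.441, -0, 75.132, -6.429], TCP at [208.883, 589.073, 194.6] pointing down, gripper open.
Joint ranges: [-157.48, 157.48], [-44.54, 120.13], [17.64, 146.25], [-64.5, 244.5], [7.68, 150.69], [-147.95, 147.95]. Speed limits (degrees/s): [159.86, 159.86, 180, 180, 180, 180].

### API

Orientations are given as [roll, pitch, yaw] about the fixed x, y, z axes, in that order (R = Rz(yaw) Ry(pitch) Rx(roll)).
In Python, from station import * gives the robot as it stands. Calls block until the motion is done:
- goto(position, orientation): joint-space move of the TCP to a pose.
- move_l(position, attitude=None, speed=150): straight line of the TCP; attitude=None keeps the orientation; speed is the mean speed in mm/s.
- move_j(angles): joint-space move.
- grip(opening, squeeze=None): finger opening in mm; squeeze is the grip in N (None keeps the last); returns when the fingers have stopped.
- wait(seconds).
- solve_ik(position, orientation): joint angles nearest the present ones, or None.
- get_obs(): the state.
- get_image(name): name is "side" or "top" or "wrist"; returns the picture (420x560x3 uint8, red, green, blue); there is no depth.
- get_calibration(name): a dict with "fx", "fy", "cx", "cy" (pixels), "D" ([k1, k2, p1, p2, k3] as OpenCV has them; the pictures are not rectified), "R" (3x3) and "t" (3): a world point X has camera coordinates R X + t; the wrist camera has in their place "mount" (4x4, takes a point from camera to tool coordinates, whose origin is the TCP and whose axes are the flange's). Camera axes: x right, y down, z forward; pixel columns grow to the right and rows downward; lengths in mm; the calibration is good to about 2 mm. A picture is of the moment at which its call begins: read the wrist's pose just before it. get_calibration takes no time and is no camera call.
A pose or a line that the arm cannot do raises Unreachable and nothing moves.
- sign_off(): hands the job in; it is judged then, once.
Trained networks look in the newest picture that a camera, given by its name, has taken for a name from the list of things; names that differ only in an ending like _2 or _b are one class to them, and where a whole thing is asked for, a point or a joint stands for the part that bears it (a point fixed in the world has none). Each returns a list of dicts, best first, with "score" (0 to 1); they miss things now and then, are a little off and sometimes report something else, mostly with a low value. They report only what shows in the picture. A call takes as long as a camera call. They do not tell look-alikes from the thing itself.
- spot_in(name, camera): "extent" ([centre column, centre row, width, height] in pixels, round what is visible of it).
- regions_of(name, camera): "region" (420x560 bool, what is visible of it) and "extent" ([centre column, centre row, width, height] in pixels, round what is visible of it).
The state is a dict: "t": time; "joint_pos": joint angles; "qvel": joint speeds; "effort": joint torques, N m; "tcp_pos": TCP position; "ee_rot": TCP orientation; "wrist_force": force on the tool from outside, world axes, zero at the start; "moment": the same for the moment, N m; "grip_width": finger opening in mm; "grip_force": force on a finger pad.
Only numpy, scipy, OpenCV 4.12 (cv2) and the standard library are available. Lean on these libraries where they do the work, as an engineer would, in place of code of your own. Each camera call takes 0.05 s, during which the arm holds its last target. There are 200 camera calls.

### The job

On the panel fixture, crank the handwheel until the pointer of the edge stop lines up with the point of the pointed marker on the scale (the square-ended marker belongs to another panel size), then swing the clamp lever clockwise to its end to lock the stop. After that lay the narrow solar-panel strip flat on the fixture's bed, snug against both the back fence and the stop's face, on the side of the stop away from the handwheel, and let go of it. Leave the other things on the bench where they are.

Things in the scene. Friction and masses are not known exactly. Their poses are not given: they have to be found in the camera images.
- unit: The fixture, bolted down: aluminium plate with panel bed, screw slide and scale side by side. Origin at table level under the screw. Axes (shared by all its points): z up; y along the screw, from the handwheel to the far end; x across, from the bed (robot side) to the scale. Place and yaw vary. The point fence lies 75 mm to -x and 250 mm to +y of wheel_axis.
- wheel_axis (a point): Point on the handwheel's axis, 105 mm up, at the y of handle_mid. The wheel (black, 110 mm wide, rim 12 mm thick) stands upright at the fixture's -y end, 41 mm to +y of this point, handle to -y. A grey sheet guard roofs it, 187 to 190 mm up at its middle, ending 11 mm to +y of this point: to go round with the handle the gripper must lean outwards, its back towards -y, some 35 to 45 degrees.
- handle_mid (a point): Middle of the crank handle: black, 22 mm thick, 56 mm long (30 mm to the wheel's side, 26 to the free end), along the fixture's y, spins on its pin. Circles at radius 42 mm, starts anywhere. About 2 N turns it; the screw stays where left. A turn moves the stop 10 mm: clockwise seen from the handle's side (from the top towards +x) brings it to the wheel (-y), anticlockwise away (+y).
- stop_slide (a joint): Position of the carriage with the edge stop along the fixture's y, m: 0 in mid-travel, growing away from the handwheel, range -0.05 to 0.05. The carriage is an aluminium block 80 x 80 mm, its top 126 mm above the table.
- pointer (a point): Tip of the dark pointer needle (2 mm wide) on the carriage's +x side, just above the white scale, 113 mm above the table.
- mark (a point): Point of the pointed marker: a dark steel clip 20 mm wide on the outer edge of the scale rail, its 90-degree nose towards the pointer's path. The stop is set when the pointer has the same fixture y as this point. At the start it is 13 to 34 mm from the pointer, on either side.
- other_mark (a point): Middle of the inner end of the other marker: a like clip with a square end, on the other side of the pointer. Not to be used.
- clamp_lever (a joint): Angle of the clamp lever on top of the carriage, rad: 0 open (arm pointing to -x, over the bed), 1.5 fully locked (arm in line with the slide, pointing to +y); turns clockwise from above to lock. Starts between 0 and 0.3. Needs about 2.5 N at its end and stays where left.
- lever_pivot (a point): On the clamp lever's upright pivot, in the middle of the carriage, at the height of the lever's end (159 mm above the table); moves with the carriage. Hub 26 mm thick, top 160 mm above the table.
- lever_end (a point): End of the clamp lever's black round arm, 58 mm from the pivot; arm 13 mm thick, its centre 159 mm above the table at the end, 157 mm half-way in.
- stop_face (a point): On the edge stop's face that looks to +y, middle of its width, at bed level (70 mm above the table); moves with the carriage. The steel stop plate is 62 mm wide in x and hangs from 3 to 47 mm above the bed, on an arm of the carriage whose top is 124 mm above the table.
- fence (a point): On the back fence's face that looks to -x, at bed level (70 mm above the table), half-way along the bed. The bed is a flat plate, 90 mm wide from this face to -x, 127 mm to either side in y. The fence is only 5 mm high, 7 mm thick, along the whole bed; fingers holding the strip must stay above it. Behind it 38 mm are free to the guide shafts.
- strip_center (a point): Centre (half-way up) of the loose panel strip: 140 mm long (its x), 60 wide (y), 20 thick, dark cells on top, amber edges, 0.08 to 0.17 kg, lying on the table left of the fixture. Loaded, its length lies along the fence: centre 30 mm to -x of the fence face, 70 mm to +y of the stop's face, 10 mm above the bed; either end may face the stop.
- coupon: Square panel piece 95 x 95 x 20 mm, looks like the strip but square; leave alone. Origin under its centre.
- screwdriver: Screwdriver 170 mm long, lying; leave alone.
- tape_roll: Roll of amber tape, 84 mm across, 25 mm high, lying flat; leave alone.
- feed_horn: Brass flanged horn, 60 mm across, 74 mm high, standing; leave alone.
- adhesive_jar: White jar 54 mm across, 70 mm high; leave alone.
- green_bin: Green open bin 130 x 100 x 60 mm; leave alone.
- spanner: Steel spanner 150 mm long, lying; leave alone.
- gauge_block: Steel block 35 x 50 x 30 mm; leave alone.
- strip: The same loose panel strip; its origin is under its centre, axes as at its centre.
Not all that is in view belongs to the job. Leave any pink or red look-alike of the strip alone.

How it is judged:
By the outcome, as a careful person would: the job done as asked, in the order asked, and still so for the second after the job is handed in, with the robot touching nothing.
It also fails if it takes over 72 s, if anything falls off the work surface, if the arm or the gripper's body presses on something with over 40 N, if the wrist force passes 120 N, or if a joint passes its speed limit or range.

## Working session

There is one attempt and no reset: what is moved stays moved. The work goes in short steps, each a Python script; the robot and the scene stay as the last script left them, time stands still between calls to the robot, and variables do not carry over. Pictures are saved under pics/ and viewed, at most 10 in all, crops included, and the job is handed in when it is done.

```bash
ls; mkdir -p pics; python3 - <<'E'
from station import *
import cv2, numpy as np
for c in ("side","top"):
    im=get_image(c); cv2.imwrite(f"pics/{c}0.png",im[:,:,::-1])
    k=get_calibration(c); print(c,{a:np.round(np.array(b),3).tolist() for a,b in k.items()})
    for n in ["handle_mid","stop_slide","pointer","mark","other_mark","lever_end","lever_pivot","stop_face","strip","strip_center","coupon","unit"]:
        r=spot_in(n,c); print(n,[(round(d["score"],2),np.round(d["extent"]).tolist()) for d in r[:3]])
print(get_calibration("wrist")); print(get_obs()); 
try: print(grasp_offset)
except Exception as e: print(e)
E
```

```text
pics
side {'fx': 424.58, 'fy': 424.58, 'cx': 283.065, 'cy': 212.831, 'D': [-0.004, 0.0, 0.0, 0.0, 0.0], 'R': [[-0.986, -0.168, -0.016], [-0.087, 0.588, -0.804], [0.144, -0.791, -0.594]], 't': [538.495, 70.734, 1290.903]}
handle_mid [(0.72, [275.0, 174.0, 21.0, 7.0])]
stop_slide [(0.67, [284.0, 181.0, 65.0, 32.0])]
pointer [(0.61, [285.0, 182.0, 62.0, 29.0]), (0.6, [282.0, 194.0, 93.0, 118.0]), (0.45, [216.0, 203.0, 46.0, 34.0])]
mark [(0.62, [247.0, 175.0, 9.0, 10.0])]
other_mark [(0.68, [284.0, 182.0, 63.0, 29.0]), (0.55, [339.0, 175.0, 20.0, 16.0]), (0.37, [242.0, 183.0, 7.0, 4.0])]
lever_end [(0.66, [276.0, 175.0, 23.0, 7.0])]
lever_pivot [(0.6, [217.0, 204.0, 48.0, 34.0]), (0.55, [276.0, 174.0, 28.0, 14.0])]
stop_face [(0.72, [283.0, 185.0, 62.0, 29.0])]
strip [(0.96, [360.0, 343.0, 66.0, 46.0]), (0.72, [198.0, 367.0, 68.0, 44.0]), (0.67, [287.0, 308.0, 56.0, 33.0])]
strip_center [(0.95, [360.0, 340.0, 64.0, 44.0]), (0.81, [285.0, 307.0, 56.0, 30.0]), (0.75, [202.0, 369.0, 71.0, 49.0])]
coupon [(0.79, [196.0, 283.0, 52.0, 41.0])]
unit [(0.56, [277.0, 196.0, 90.0, 121.0]), (0.44, 
[... 1606 characters left out ...]
]])}
{'t': 1.3, 'joint_pos': array([ 6.40454970e+01,  1.24286688e+01,  9.24400683e+01, -1.30486642e-03,
        7.51318897e+01, -6.42676944e+00]), 'qvel': array([ 0.02789882, -0.05334272,  0.01547489, -0.02013511,  0.01044606,
       -0.05378163]), 'effort': array([-4.24784430e-04, -3.96882033e+01, -3.04244614e+01, -1.67308722e-04,
        8.82094682e-04,  1.05942246e-05]), 'tcp_pos': array([208.88968932, 589.07723812, 194.59569813]), 'ee_rot': array([-1.79999236e+02,  1.18308324e-03,  1.60472601e+02]), 'wrist_force': array([-0.53708296, -0.1703008 ,  0.44076171]), 'moment': array([-0.02685851,  0.05395815,  0.02900672]), 'grip_force': 0.0, 'grip_width': 85.88374572758902}
18.700000000000003
```

View both.

View pics/top0.png

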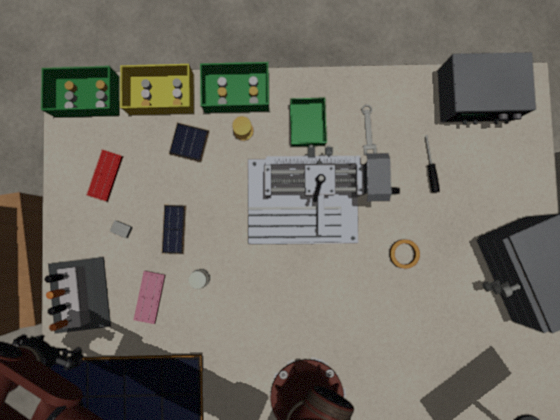

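View pics/side0.png

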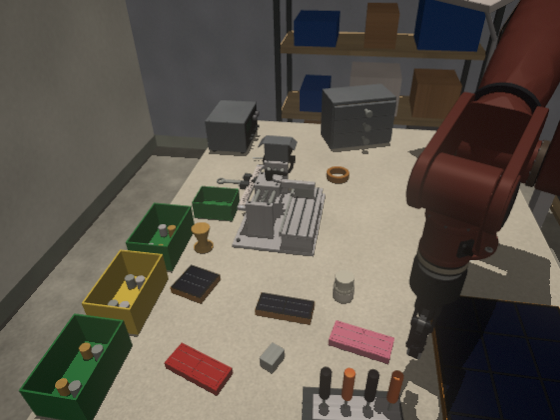

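```bash
cat > h.py <<'E'
from station import *
import cv2, numpy as np
from scipy.spatial.transform import Rotation as Ro
def rot(o): return Ro.from_euler("xyz",o,degrees=True).as_matrix()
def cam(name,ob=None):
    k=get_calibration(name); K=np.array([[k["fx"],0,k["cx"]],[0,k["fy"],k["cy"]],[0,0,1]]); D=np.array(k["D"])
    if name!="wrist": return K,D,np.array(k["R"]),np.array(k["t"])
    T=np.eye(4); T[:3,:3]=rot(ob["ee_rot"]); T[:3,3]=ob["tcp_pos"]; T=np.linalg.inv(T@k["mount"])
    return K,D,T[:3,:3],T[:3,3]
def on_plane(c,uv,z):
    K,D,R,t=c; uv=np.array(uv,float).reshape(-1,1,2)
    p=cv2.undistortPoints(uv,K,D)[:,0]; d=np.c_[p,np.ones(len(p))]@R; o=-R.T@t
    return o+d*((z-o[2])/d[:,2])[:,None]
def proj(c,X):
    K,D,R,t=c; return cv2.projectPoints(np.array(X,float).reshape(-1,1,3),cv2.Rodrigues(R)[0],t,K,D)[0][:,0]
def snap(fn):
    o=get_obs(); im=get_image("wrist"); cv2.imwrite(f"pics/{fn}.png",im[:,:,::-1]); np.savez(f"pics/{fn}.npz",tcp_pos=o["tcp_pos"],ee_rot=o["ee_rot"]); return o,im
def nets(names,ca="wrist"):
    for n in names: print(n,[(round(d["score"],2),np.round(d["extent"],1).tolist()) for d in spot_in(n,ca)[:3]])
E
python3 - <<'E'
from h import *
c=cam("top")
print("plate",on_plane(c,[(248,159),(248,243),(357,243),(357,159)],10).round())
print("strip",on_plane(c,[(174.5,230),(149,298),(189,142)],20).round())
print("wheel handle",on_plane(c,[(396,191)],105).round(),"carr",on_plane(c,[(320,180)],160).round())
for y in(90,180,0):
  print(y,[solve_ik([p[0],p[1],300],[180,0,y]) for p in((580,-110),(500,240))])
E
```

```text
plate [[ 673.  148.   10.]
 [ 431.  154.   10.]
 [ 423. -158.   10.]
 [ 665. -167.   10.]]
strip [[474. 361.  20.]
 [285. 435.  20.]
 [725. 316.  20.]]
wheel handle [[ 561. -253.  105.]] carr [[590. -44. 160.]]
90 [array([-17.5488214 ,   4.45094891,  90.19066282,   0.        ,
        85.35838827, -17.5488214 ]), array([ 1.83901823e+01, -5.72599681e-02,  9.48414411e+01, -2.54444375e-14,
        8.52158189e+01,  1.83901823e+01])]
180 [array([ -17.5488214 ,    4.45094891,   90.19066282,    0.        ,
         85.35838827, -107.5488214 ]), array([ 1.83901823e+01, -5.72599681e-02,  9.48414411e+01,  0.00000000e+00,
        8.52158189e+01, -7.16098177e+01])]
0 [array([-1.75488214e+01,  4.45094891e+00,  9.01906628e+01, -2.54444375e-14,
        8.53583883e+01,  7.24511786e+01]), array([ 1.83901823e+01, -5.72599681e-02,  9.48414411e+01, -2.54444375e-14,
        8.52158189e+01,  1.08390182e+02])]
```

```bash
cat >> h.py <<'E'
def lean(a,yaw=0,sgn=-1):
    s,c=np.sin(np.radians(a)),np.cos(np.radians(a))
    y=np.array([sgn,0,0.]); z=np.array([0,s,-c]); x=np.cross(y,z)
    return Ro.from_matrix(rot([0,0,yaw])@np.c_[x,y,z]).as_euler("xyz",degrees=True)
E
python3 - <<'E'
from h import *
for sg in(-1,1):
  for p in ((570,-253,150),(570,-253,55),(530,-253,105),(615,-253,105),(570,-330,190)):
    q=solve_ik(p,lean(40,-1.5,sg)); print(sg,p,None if q is None else q.round(0))
goto([474-20,361,260],[180,0,180]); snap("w_strip"); nets(["strip"])
goto([690,-50,215],[180,0,180]); snap("w_fix"); nets(["pointer","mark","other_mark","lever_end","lever_pivot","stop_face","stop_slide","clamp_lever"])
print(get_obs()["t"])
E
```

```text
-1 (570, -253, 150) [-45.  32.  80.  28.  97. 132.]
-1 (570, -253, 55) [-45.  38.  82.  28.  90. 128.]
-1 (530, -253, 105) [-48.  32.  86.  26.  93. 128.]
-1 (615, -253, 105) [-43.  39.  75.  29.  94. 133.]
-1 (570, -330, 190) [-49.  36.  70.  26. 104. 132.]
1 (570, -253, 150) [-45.  32.  80.  28.  97. -48.]
1 (570, -253, 55) [-45.  38.  82.  28.  90. -52.]
1 (530, -253, 105) [-48.  32.  86.  26.  93. -52.]
1 (615, -253, 105) [-43.  39.  75.  29.  94. -47.]
1 (570, -330, 190) [-49.  36.  70.  26. 104. -48.]
strip [(0.89, [345.2, 53.8, 73.6, 107.2]), (0.55, [287.6, 194.7, 52.4, 106.7])]
pointer [(0.6, [290.8, 80.3, 101.1, 160.7])]
mark [(0.62, [534.6, 207.2, 50.8, 82.3]), (0.55, [257.7, 187.6, 24.6, 34.7]), (0.31, [288.8, 83.0, 102.2, 166.0])]
other_mark [(0.59, [308.5, 186.8, 23.3, 35.9])]
lever_end [(0.62, [298.1, 56.1, 54.1, 112.3])]
lever_pivot [(0.78, [295.8, 57.5, 56.6, 115.0])]
stop_face [(0.8, [288.4, 83.3, 101.9, 166.7])]
stop_slide [(0.57, [291.2, 85.3, 101.7, 166.3])]
clamp_lever [(0.59, [298.3, 56.3, 49.8, 111.5]), (0.22, [535.1, 208.2, 49.3, 84.5])]
4.8667
```

View pics/w_fix.png

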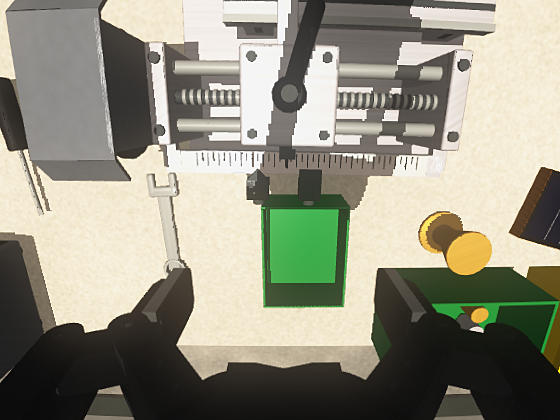

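View pics/w_strip.png

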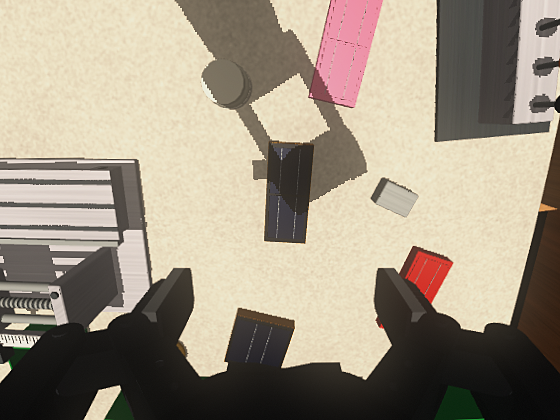

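```bash
python3 - <<'E'
from h import *
a=cv2.imread("pics/w_fix.png"); b=cv2.imread("pics/w_strip.png")
m=cv2.resize(a[135:210,225:345],None,fx=4,fy=4,interpolation=cv2.INTER_CUBIC)  #480x300
s=cv2.resize(b[130:255,245:335],(270,375),interpolation=cv2.INTER_CUBIC)
f=cv2.resize(a[0:180,140:480],(480,254)) 
o=np.zeros((560,760,3),np.uint8); o[:300,:480]=m; o[:375,485:755]=s
w=cv2.resize(a[40:150,140:480],None,fx=1.4,fy=1.4); 
f=cv2.resize(a[30:150,140:480],(720,254))[:, :480] if 0 else f
o[304:558,:480]=f
cv2.imwrite("pics/crop1.png",o)
E
```

```text
(no output)
```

View pics/crop1.png

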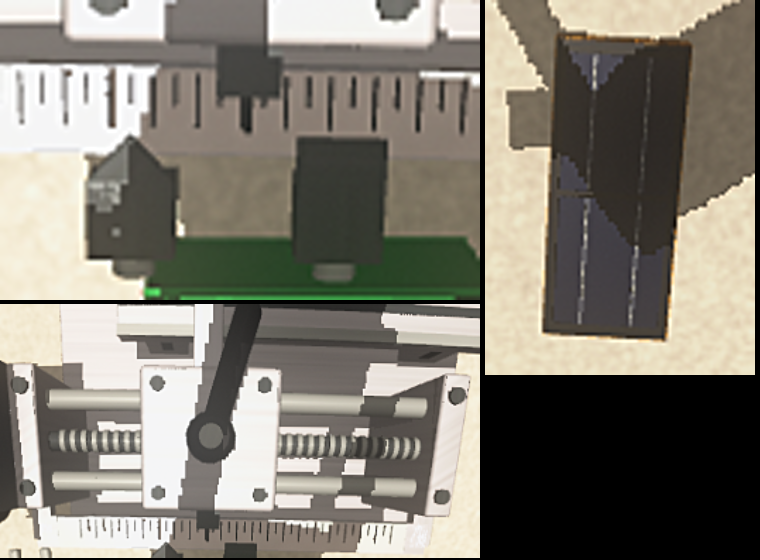

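```bash
python3 - <<'E'
from h import *
d=np.load("pics/w_fix.npz"); c=cam("wrist",d)
print("pivot",on_plane(c,[(288.7,93.5)],160)); print("ptr/mark/other",on_plane(c,[(287,167.5),(257.3,169.3),(310.3,170)],113))
print("end blocks",on_plane(c,[(158,92),(458,95)],100))
d=np.load("pics/w_strip.npz"); c=cam("wrist",d)
k=on_plane(c,[(245+72/3,130+37/3),(245+206/3,130+44/3),(245+182/3,130+340/3),(245+58/3,130+332/3)],20); print("strip",k,k.mean(0))
goto([620,-200,330],lean(20,-1.4,1)) if 0 else None
move_l([640,-150,300],speed=300)
goto([572,-350,225],lean(40,-1.4,-1)); snap("w_wheel"); nets(["handle_mid","wheel_axis","unit"]); print(get_obs()["t"])
E
```

```text
pivot [[598.06823285 -45.24573381 160.        ]]
ptr/mark/other [[657.5152073  -45.70422135 113.        ]
 [659.17267859 -72.45230421 113.        ]
 [659.72442209 -24.69033504 113.        ]]
end blocks [[ 591.82460092 -160.70220663  100.        ]
 [ 593.14732475  107.79652095  100.        ]]
strip [[408.43458582 342.00369144  20.        ]
 [411.38483155 400.62568821  20.        ]
 [550.81521021 392.98869379  20.        ]
 [546.73080859 333.5159862   20.        ]] [479.34135904 367.28351491  20.        ]
handle_mid [(0.75, [296.4, 223.1, 23.7, 39.8])]
wheel_axis [(0.94, [298.1, 238.1, 174.6, 138.2])]
unit [(0.83, [295.7, 238.1, 173.8, 134.5]), (0.45, [205.9, 274.2, 25.9, 31.5])]
9.2
```

View pics/w_wheel.png

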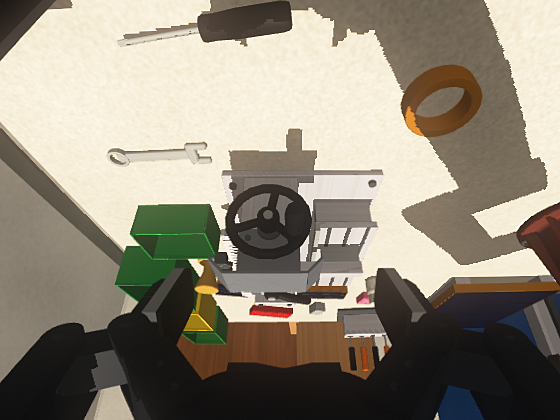

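```bash
python3 - <<'E'
from h import *
a=cv2.imread("pics/w_wheel.png")
cv2.imwrite("pics/crop2.png",cv2.resize(a[165:285,205:345],None,fx=5,fy=5,interpolation=cv2.INTER_CUBIC))
E
```

```text
(no output)
```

View pics/crop2.png

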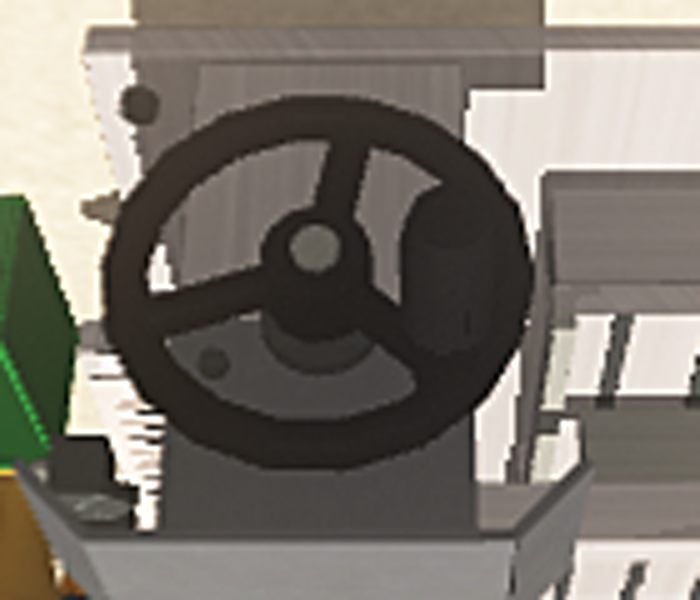

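```bash
cat >> h.py <<'E'
YAW=-1.4
RZ=rot([0,0,YAW])
E
python3 - <<'E'
from h import *
from scipy.optimize import least_squares
d=np.load("pics/w_wheel.npz"); c=cam("wrist",d)
pt=lambda u,v:np.array([205+u/5,165+v/5])
t=np.linspace(0,2*np.pi,181)
def model(p,zf=105):
    x0,y0,th=p; W=np.array([x0,y0,zf])
    f=lambda y:proj(c,W+np.c_[55*np.cos(t),0*t+y,55*np.sin(t)]@RZ.T)
    a=np.vstack([f(35),f(47)])
    ex=[a[:,0].min(),a[:,0].max(),a[:,1].min(),a[:,1].max()]
    h=proj(c,W+np.array([[42*np.cos(th),-26,42*np.sin(th)],[42*np.cos(th),28,42*np.sin(th)]])@RZ.T)
    return ex,h
def res(p):
    ex,h=model(p); o=[226,311,184,259]
    return np.r_[np.subtract(ex,o),h[0]-pt(455,215),(h[1]-pt(440,335))*.3]
r=least_squares(res,[593,-255,2.6]); print(r.x,np.degrees(r.x[2]),r.fun.round(1))
pv=np.array([598.07,-45.25]); print("pivot in wheel frame",RZ[:2,:2].T@(pv-r.x[:2]))
E
```

```text
[ 593.41692472 -229.23179533    2.42381646] 138.87445347418898 [-1.9  1.7 -1.5  2.8  0.  -0.   0.4  0.5]
pivot in wheel frame [1.56610288e-01 1.84040560e+02]
```

```bash
cat >> h.py <<'E'
W0=np.array([593.4,-229.2,105.]); LE=lean(40,YAW,-1); ZT=rot(LE)[:,2]
def hpose(th,dy=-6,off=np.zeros(3)):   # TCP for handle angle th (deg), grasp dy along handle
    t=np.radians(th); return W0+off+RZ@np.array([42*np.cos(t),dy,42*np.sin(t)])+grasp_offset*ZT
E
python3 - <<'E'
from h import *
grip(50,30)
p=hpose(138.9); move_l(p-90*ZT,LE,speed=200)
move_l(p,speed=120); o0=get_obs(); 
grip(15,30); o=get_obs(); print(o["grip_width"],o["grip_force"],o["wrist_force"]-o0["wrist_force"],o["t"])
for th in (128,118,108,98):
    move_l(hpose(th),speed=80); o=get_obs(); print(th,(o["wrist_force"]-o0["wrist_force"]).round(1),o["tcp_pos"]-hpose(th),round(o["grip_width"],1),round(o["t"],2))
np.save("f0.npy",o0["wrist_force"])
E
```

```text
14.718603778020523 0.0 [-0.1689105   0.56472592  0.81824344] 11.525
128 [-1.6 -0.1  0.4] [ 0.80417273 -0.31584129  0.73498633] 15.1 11.78
118 [0.3 1.1 0.6] [ 0.60001307 -0.16891072  0.42126023] 14.8 12.03
108 [-0.4  1.1  0.4] [ 0.37985769 -0.07333845  0.22305743] 15.2 12.28
98 [-1.6 -0.2  0.4] [ 0.25318119 -0.01089136  0.04235555] 15.1 12.53
```

```bash
python3 - <<'E'
from h import *
o,im=snap("w_miss")
a=im[120:420,130:430,::-1]; s=get_image("side")[120:240,210:330,::-1]
out=np.zeros((600,800,3),np.uint8); out[:400,:400]=cv2.resize(a,(400,400)); out[:400,400:]=cv2.resize(s,(400,400),interpolation=cv2.INTER_CUBIC)
cv2.imwrite("pics/crop3.png",out[:400])
print(proj(cam("wrist",o),[o["tcp_pos"]-grasp_offset*ZT]),proj(cam("side"),[o["tcp_pos"]]))
E
```

```text
[[282.69328636 258.65011941]] [[281.42417154 149.98000979]]
```

View pics/crop3.png

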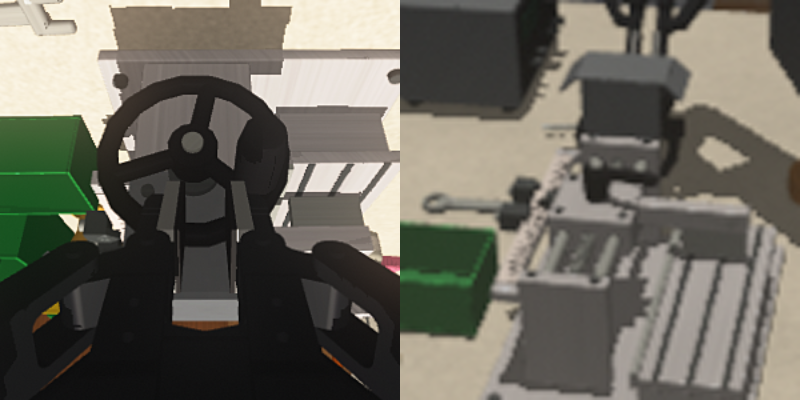

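```bash
python3 - <<'E'
from h import *
import pickle
P=get_obs()["tcp_pos"]; V=[]
for i,d in enumerate([(0,-40,40),(-70,-40,30),(-30,-60,-10),(-30,-70,80)]):
    move_l(P+np.array(d,float),speed=250); o,im=snap(f"h{i}")
    r=regions_of("handle_mid","wrist"); print([(round(q["score"],2),np.round(q["extent"],1).tolist(),int(q["region"].sum())) for q in r[:2]])
    V.append((o,r[:2]))
pickle.dump(V,open("V.pkl","wb")); print(get_obs()["t"])
out=[]
for i in range(4):
    e=V[i][1][0]["extent"] if V[i][1] else [300,200,0,0]; a=cv2.imread(f"pics/h{i}.png"); x,y=int(np.clip(e[0]-65,0,425)),int(np.clip(e[1]-45,0,325))
    print(i,x,y); out.append(cv2.resize(a[y:y+97,x:x+130],None,fx=3,fy=3,interpolation=cv2.INTER_CUBIC))
cv2.imwrite("pics/crop4.png",np.vstack([np.hstack(out[:2]),np.hstack(out[2:])]))
E
```

```text
[(0.93, [317.8, 218.8, 27.8, 58.3], 1326)]
[(0.83, [223.0, 232.0, 35.2, 58.6], 1351), (0.51, [298.8, 321.9, 10.1, 9.2], 79)]
[(0.69, [282.5, 290.5, 24.0, 48.4], 914)]
[(0.91, [280.7, 200.3, 25.2, 50.2], 954)]
14.7333
0 252 173
1 158 187
2 217 245
3 215 155
```

View pics/crop4.png

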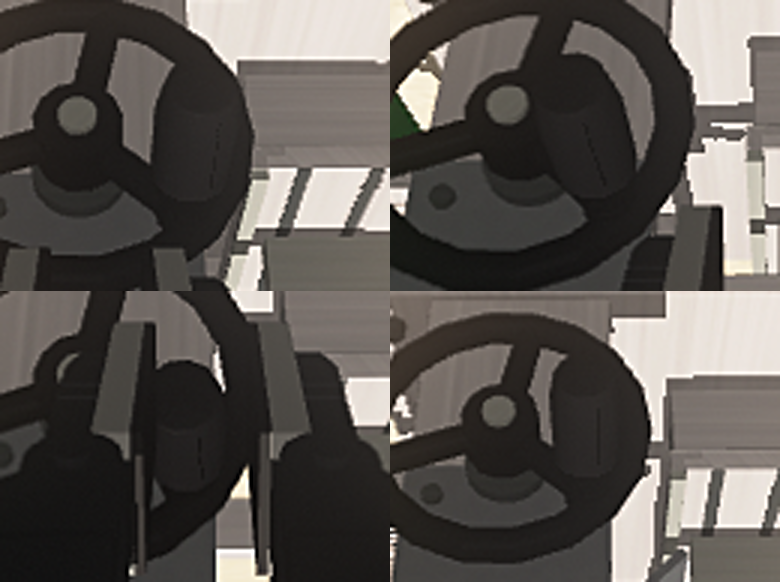

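```bash
python3 - <<'E'
from h import *
import pickle
from scipy.optimize import least_squares
V=pickle.load(open("V.pkl","rb")); C=[cam("wrist",v[0]) for v in V]
def tri(obs,x0):
    r=least_squares(lambda X:np.concatenate([proj(C[i],[X])[0]-u for i,u in obs]),x0); return r.x,r.fun
w=cam("wrist",np.load("pics/w_wheel.npz")); C.append(w)
cap=[(0,(317,204)),(1,(220.7,215.3)),(3,(280,184.7)),(2,(280.3,278.7)),(4,(296,208))]
hub=[(0,(278,211.3)),(1,(197,222)),(3,(250.7,195)),(4,(268.6,214.6))]
for n,q in(("cap",cap),("hub",hub)):
    x,f=tri(q,[570,-250,120]); print(n,x.round(1),f.round(1))
t=np.linspace(0,2*np.pi,25)
def res(X):
    o=[]
    for i in range(4):
        e=V[i][1][0]["extent"]
        p=np.vstack([proj(C[i],X+np.c_[11*np.cos(t),0*t+y,11*np.sin(t)]@RZ.T) for y in(-26,30)])
        o+=[p[:,0].min()-(e[0]-e[2]/2),p[:,0].max()-(e[0]+e[2]/2),p[:,1].min()-(e[1]-e[3]/2),.2*(p[:,1].max()-e[1]-e[3]/2)]
    return o
r=least_squares(res,[560,-230,120]); print("handle",r.x,np.round(r.fun,1))
E
```

```text
cap [ 561.9 -244.4  127.4] [ 1.7 -1.   0.4  0.4  0.3  0.3 -1.7 -0.5 -0.8  1.3]
hub [ 594.4 -200.5  105.4] [ 0.   0.1 -0.1 -0.1  0.5 -0.1 -0.5  0. ]
handle [ 561.69582842 -221.23695794  129.28595916] [-2.2  3.4  1.2  0.5  0.4  4.2  0.4  0.2 -6.7  0.8 -1.7  0.3  0.6  0.1
 -0.1  0.4]
```

```bash
cat >> h.py <<'E'
W0=np.array([593.9,-219.5,105.2])
E
python3 - <<'E'
from h import *
grip(52,30)
p=hpose(143.7,1); move_l(p-70*ZT,LE,speed=250)
move_l(p,speed=120); o0=get_obs(); print(o0["wrist_force"],o0["tcp_pos"]-p)
grip(10,40); o=get_obs(); print(o["grip_width"],o["grip_force"],(o["wrist_force"]-o0["wrist_force"]).round(1),o["t"])
np.save("f0.npy",o0["wrist_force"])
if o["grip_width"]>18:
  for th in (134,124,114,104):
    move_l(hpose(th,1),speed=80); o=get_obs(); print(th,(o["wrist_force"]-o0["wrist_force"]).round(1),(o["tcp_pos"]-hpose(th,1)).round(2),round(o["grip_width"],1),round(o["t"],2))
E
```

```text
[-0.07346008 -0.18818076 -0.23526965] [ 0.51986505 -0.69834474  0.65548727]
9.868797615682112 0.5368531309068203 [ 1.  -0.3  2. ] 16.775
```

```bash
python3 - <<'E'
from h import *
o,im=snap("w_miss2")
print(o["tcp_pos"],o["ee_rot"])
r=regions_of("handle_mid","wrist"); print([(round(q["score"],2),np.round(q["extent"],1).tolist()) for q in r[:3]])
c=cam("wrist",o); H=hpose(143.7,1)-grasp_offset*ZT
print("proj grasp",proj(c,[o["tcp_pos"]-grasp_offset*ZT,H,o["tcp_pos"]]).round(1), "cap",proj(c,[H+RZ@[0,-27,0.]]), "hub",proj(c,[[594.4,-200.5,105.4]]))
out=np.hstack([cv2.resize(im[130:330,150:410,::-1],(780,600),interpolation=cv2.INTER_CUBIC)])
cv2.imwrite("pics/crop5.png",out)
E
```

```text
[ 560.69819353 -206.1636744   116.18808206] [-179.93382765   39.95972436  -91.37842703]
[(0.9, [284.9, 246.4, 42.9, 73.9])]
proj grasp [[282.7 258.6]
 [283.3 258.3]
 [282.8 245.7]] cap [[283.18751518 234.74913092]] hub [[231.51282224 235.40841397]]
```

View pics/crop5.png

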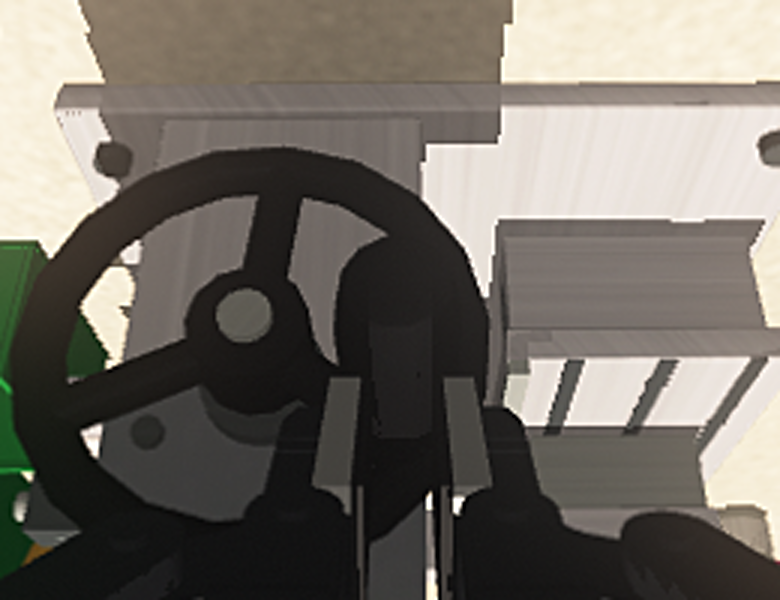

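```bash
python3 - <<'E'
from h import *
f0=np.load("f0.npy"); p=hpose(143.7,-3)
move_l(p-15*ZT,speed=200); grip(52,40)
for e in (0,8,16,22):
    move_l(p+e*ZT,speed=60); f=get_obs()["wrist_force"]-f0; print(e,f.round(1))
    if np.linalg.norm(f)>12: break
grip(10,40); o=get_obs(); print(o["grip_width"],o["grip_force"],(o["wrist_force"]-f0).round(1),o["tcp_pos"],o["t"])
E
```

```text
0 [ 0.  -0.2  0.1]
8 [ 0.3  0.4 -0.1]
16 [-0.1 -0.3 -0.2]
22 [ 0.6 -0.7  0.2]
20.348905458283927 39.24781311303377 [ 1.3 -0.5 -0.2] [ 561.05006213 -195.90812152   98.91740493] 19.2
```

```bash
cat >> h.py <<'E'
def circ(P0,th0,th,off=np.zeros(3)):
    a,b=np.radians(th0),np.radians(th)
    return P0+off+RZ@np.array([42*(np.cos(b)-np.cos(a)),0,42*(np.sin(b)-np.sin(a))])
E
python3 - <<'E'
from h import *
f0=np.load("f0.npy"); p=hpose(143.7,-3)+22*ZT; np.save("P0.npy",p)
for th in (132,120,108,96,84,72,60):
    move_l(circ(p,143.7,th),speed=100); o=get_obs(); f=o["wrist_force"]-f0
    print(th,f.round(1),(o["tcp_pos"]-circ(p,143.7,th)).round(1),round(o["grip_width"],1),round(o["grip_force"]),round(o["t"],2))
    if np.linalg.norm(f)>30: break
o,im=snap("turn1"); r=regions_of("handle_mid","wrist"); print([(round(q["score"],2),np.round(q["extent"],1).tolist()) for q in r[:3]])
nets(["pointer","mark"],"top") if 0 else None
E
```

```text
132 [ 1.1 -1.   0.6] [ 0.9 -0.3  0.9] 20.5 40 19.45
120 [-1.  -1.1  2.1] [ 0.8 -0.3  1. ] 20.3 40 19.7
108 [-0.1 -2.   4.7] [ 0.6 -0.2  1. ] 20.0 40 19.95
96 [ 0.2 -1.5  5.5] [ 0.9 -0.1  1.2] 20.6 40 20.2
84 [ 1.9 -1.2  7. ] [ 1.5 -0.1  1.3] 20.2 40 20.45
72 [ 3.5 -0.8  5.3] [ 1.9 -0.   1.1] 20.0 40 20.7
60 [ 5.5 -0.9  4.8] [ 2.  -0.   0.9] 20.3 40 20.95
[(0.7, [285.3, 266.1, 46.8, 81.0])]
```

```bash
python3 - <<'E'
from h import *
f0=np.load("f0.npy"); p=np.load("P0.npy"); off=np.zeros(3); mx=0
th=60; end=143.7-961
while th>end:
    th=max(th-20,end); move_l(circ(p,143.7,th,off),speed=150); o=get_obs(); f=o["wrist_force"]-f0; n=np.linalg.norm(f); mx=max(mx,n)
    if n>25 or o["grip_width"]<17: print("!",th,f.round(1),o["grip_width"])
    if n>45 or o["grip_width"]<17: break
    if int(th/20)%6==0: print(round(th),f.round(1),round(o["grip_width"],1),round(o["t"],1))
o=get_obs(); print(th,mx,(o["wrist_force"]-f0).round(1),(o["tcp_pos"]-circ(p,143.7,th)).round(1),o["t"])
E
```

```text
0 [ 8.2  0.6 -2. ] 20.0 21.8
-120 [1.8 0.4 5. ] 20.1 23.3
-240 [-2.6 -3.8  4.6] 19.6 24.8
-360 [ 6.5 -2.2 -2.2] 20.4 26.3
-480 [ 1.3 -2.8  6.3] 20.3 27.8
-600 [-1.9 -6.1  5.4] 20.4 29.3
-720 [ 7.7 -2.2 -2.9] 20.1 30.8
-817.3 9.872668757576914 [ 0.6 -4.5  8.1] [-0.4 -0.   1.5] 32.05
```

```bash
python3 - <<'E'
from h import *
grip(52); P=get_obs()["tcp_pos"]; move_l(P-110*ZT,speed=300)
Q=get_obs()["tcp_pos"]; move_l([600,Q[1]-10,320],speed=400)
goto([690,-73,260],[180,0,180]); move_l([700,-73,165],speed=250); wait(0.2); o,im=snap("align")
nets(["mark","other_mark","pointer"]); c=cam("wrist",o)
u=proj(c,[[658,-72.4,113],[598,-72,160]]); print(u, get_obs()["t"])
g=cv2.cvtColor(im,cv2.COLOR_RGB2GRAY); x,y=u[0].astype(int)
print(x-24,y-22)
for r in range(y-22,y+26): print(r,"".join("%x"%(v//16) for v in g[r,x-24:x+40]))
E
```

```text
mark [(0.28, [290.4, 79.7, 127.7, 159.4])]
other_mark [(0.61, [346.6, 183.5, 28.1, 40.8])]
pointer [(0.95, [290.0, 80.2, 126.6, 160.4]), (0.2, [291.5, 45.7, 58.2, 91.4])]
[[285.41482146 161.19912928]
 [286.59558018  63.74021151]] 38.0917
261 139
139 6667777777777764444444444444444377777777777777777777777777777777
140 a666666666666654444444444444444377755555555556666666666666666766
141 e877777777777764444444444444444377755555555555555555555555555555
142 f98878888888887444444444444444337777ffffffffffdddddddddddddddaaa
143 f98846888884887444444444444447767777ffaffffffffffffdefffffefffff
144 f97846888883887444444444444437777777fe2fffff86fffff7afffff6affff
145 f97846888883887444444444444437777776fe2fffff52fffff49fffff1cffff
146 f98846888883887444444444444437777666fe2fffff53fffff4dfffff1effff
147 b888468888838874444444444444377776bffe4fffff54fffff4effffb2fffff
148 7888468888838873444444444444377776cfff6fffff74fffff4effff62fffff
149 88884688887288855445555334444776778ab83bafff54fffff4effff52fffff
150 88884688886288888538888333887883887776276fff54fffff1effff52fffff
151 8888468888628888853888
[... 1757 characters left out ...]
7777777777
177 8888777777844444444444444433333333333377777777777777777767777777
178 8888777778844444444444444433333333333377777777777777777666777777
179 8888777888844444444444344333333333333387777777777777777777777777
180 8877777788844444444444444333333333333387777777777777777777777777
181 8877778777844444444444443333333333333487777777777777777777777666
182 8877788777844444444444434433333333333487777777777777777777777766
183 8777888877844444444444333333333333333487777777777777777777777777
184 7778888877844444444444443333333333333387777777777777777777777777
185 7788888888844444444444443333333333333488777777777777777777777777
186 7888888877844444444444444333333333333488777777777777777777777777
```

```bash
cat >> h.py <<'E'
PV=np.array([597.4,-71.9])
def lev(phi,z,r=44,gap=0):   # pusher TCP and attitude for lever angle phi (rad)
    d=np.array([-np.cos(phi),np.sin(phi)]); n=np.array([np.sin(phi),np.cos(phi)])
    q=PV+RZ[:2,:2]@(r*d-(6.5+11+gap)*n); return [q[0],q[1],z],[180,0,90-np.degrees(phi)+YAW]
E
python3 - <<'E'
from h import *
move_l([690,-73,235],speed=300)
p,a=lev(-0.1,200,gap=6); goto(p,a); grip(0,40); f0=get_obs()["wrist_force"]
for z in (150,130,115,105):
    p[2]=z; move_l(p,speed=120); f=get_obs()["wrist_force"]-f0; print(z,f.round(1))
    if np.linalg.norm(f)>6: break
print(get_obs()["t"],get_obs()["grip_width"])
for phi in np.r_[np.arange(0.1,1.5,0.2),1.5]:
    p,a=lev(phi,p[2]); move_l(p,a,speed=100); o=get_obs(); f=o["wrist_force"]-f0; print(round(phi,2),f.round(1),round(o["t"],2))
    if np.linalg.norm(f)>25: break
E
```

```text
150 [ 0.6 -1.4 -0.3]
130 [ 1.4 -0.6  0.1]
115 [ 0.8 -1.6  0.5]
105 [ 1.3 -0.6  0.8]
41.6917 -0.14341283378469746
0.1 [0.4 0.1 0.7] 42.04
0.3 [ 0.9 -1.6 -0.8] 42.39
0.5 [ 1.  -1.7  1.7] 42.74
0.7 [ 0.3 -2.7  1.1] 43.09
0.9 [ 0.4 -1.3  0.7] 43.44
1.1 [ 0.5 -2.2 -0.7] 43.79
1.3 [ 0.3 -1.6  0.3] 44.14
1.5 [ 1.3 -0.8 -0.9] 44.49
```

```bash
python3 - <<'E'
from h import *
o,im=snap("lev1"); c=cam("wrist",o)
for n in("lever_end","clamp_lever"):
  for q in regions_of(n,"wrist")[:2]:
    m=q["region"]; v,u=np.nonzero(m); w=on_plane(c,np.c_[u,v],158)[:,:2]; l=(w-PV)@RZ[:2,:2]
    far=l[np.linalg.norm(l,axis=1)>30]; print(n,round(q["score"],2),np.round(q["extent"]),l.min(0).round(),l.max(0).round(),len(l), np.degrees(np.arctan2(far[:,1].mean(),-far[:,0].mean())) if len(far) else None)
print(proj(c,[[*PV,160],[*(PV+RZ[:2,:2]@[0,58]),159],[*(PV+RZ[:2,:2]@[-58,0]),159]]).round(), get_obs()["t"])
g=cv2.cvtColor(im,cv2.COLOR_RGB2GRAY)[60:300:6,130:450:4]
for r in g: print("".join("%x"%(v//16) for v in r))
E
```

```text
lever_end 0.65 [320. 242. 174.  68.] [-13. -10.] [19. 64.] 6301 85.32308115906669
clamp_lever 0.56 [322. 241. 172.  65.] [-12. -10.] [19. 65.] 6417 85.36334218853064
clamp_lever 0.16 [296. 236. 527. 314.] [ -76. -113.] [ 63. 151.] 108242 110.53334669507827
[[386. 255.]
 [252. 245.]
 [364. 362.]] 44.6417
eeeeeeeeeeeeeeeeeeeeeeeeeeeeeeeeeed7776777776eeeeeeeeeeee336766766666eeeeeeeeeee
eeeeeeeeeeeeeeeeeeeeeeeeeeeeeeeeeeb7776777777eeeeeeeeeeef337766766666eeeeeeeeeee
eeeeeeeeeeeeeeeeeeeeeeeeeeeeeeeeee87777777778eeeeefeeeee9347766766666eeeeeeeeeee
eeeeeeeeeeeeeeeeeeeeeeeeeeeeeeeeef7777777777ceeeee87feee637766698867eeeeeeeefeee
eeeeedccca9deeeeeeeeeeeeeeeeeeeeef7777777777feee777777ee2479a99a9997eeeeeeeeeeee
ffffffffffffffffffffeefffffeedddbb7777777777feee887876ee235776677899eeeeeeeeeeee
ffffffffffffffffffffffffffffffffff6777777777ffff6666669cfff4777677ceeeeeeeeeeeee
ff3ffffffff6ffff2ffffcfffffffffffc9566677777fffffffffffffffc37776abedcbacfffeeee
af3ffffefef6ffff4ffffdffffffff9ffff6ffffffffffffffffffffffff636fffffffffffffffff
8f6ffffbf3fbffff3ffffdf3ffff6f8feff9fffffffffffff4ffffcfff6ff4f4ff
[... 1744 characters left out ...]
11111111111111111122222222222222225cbcb333eeeeed4444
444666666665444444444444445111111111111111111112212222222222255ccccc33eeeeeb8887
444566666655555555666666666111111111111111111111111122222222259ccccc3cdddddbbbbb
44456666666666555555555555561111111111111111111111111137622224cbbbc32eeeeedbbbbc
5544444444544555555566666555562211143411334111655555566666622222222eeeeeeedeeee6
333334444444444444444444444444411113331133311135555666666666665feeeee539eeeeeeee
bbbbba5555555ccccb9765433333333111133311333111165566555ddd55eedddddd3666dceeeeee
dddddc666655dcbbbbbbbbbbbbbbbbd11113331133311114455557ddddddddddddeee55eedeeeeee
ddedd66666663ddddddddddddddddd51111145115211111dc55533eedddecbbeeedddccabeeeeeee
```

```bash
python3 - <<'E'
from h import *
f0=get_obs()["wrist_force"]
for phi in (1.53,1.56,1.59,1.62,1.65,1.68):
    p,a=lev(phi,105); move_l(p,a,speed=60); o=get_obs(); f=o["wrist_force"]-f0; print(phi,f.round(1),round(o["t"],2))
    if np.linalg.norm(f)>9: break
p,a=lev(phi-.3,105,gap=8); move_l(p,speed=200); f0=get_obs()["wrist_force"]; p[2]=240; move_l(p,speed=400)
o,im=snap("lev2"); c=cam("wrist",o)
for q in regions_of("lever_end","wrist")[:1]:
    v,u=np.nonzero(q["region"]); w=on_plane(c,np.c_[u,v],158)[:,:2]; l=(w-PV)@RZ[:2,:2]
    for lo in(20,35,48):
        k=l[(np.linalg.norm(l,axis=1)>lo)&(np.linalg.norm(l,axis=1)<lo+13)]; print(lo,k.mean(0))
    hub=l[l[:,1]<0]; print("hub xs",hub.min(0),hub.max(0))
u=proj(c,[[658,-72.4,113]])[0]; print(u,get_obs()["t"])
E
```

```text
1.53 [-3.5  0.8  1.9] 44.89
1.56 [-6.4 -0.5  4.2] 45.14
1.59 [-9.9 -0.9  5.6] 45.39
20 [1.328332   0.47443763]
35 [11.04776684 12.82365599]
48 [-16.73035047  27.51603196]
hub xs [-123.06514281  -31.37291718] [ 4.79886280e+01 -9.42186648e-03]
[317.69310013  96.83352532] 46.2333
```

```bash
python3 - <<'E'
from h import *
goto([479.3,367.3,110],[180,0,-3.3]); grip(78,40); 
move_l([479.3,367.3,-15],speed=250); wait(0.1); f0=get_obs()["wrist_force"]; z=-15
while z>-56:
    z-=5; move_l([479.3,367.3,z],speed=60); f=get_obs()["wrist_force"]-f0
    if f[2]>3.5: break
print(z,f.round(1),get_obs()["tcp_pos"],get_obs()["t"])
a=cv2.imread("pics/top0.png",0)
for r in range(206,222,4): print(r,"".join("%x"%(v//16) for v in a[r,300:342]))
c=cam("top"); print((on_plane(c,[(314,214),(317,214),(323,214),(326,214)],124)[:,:2]-[598.07,-45.25])@RZ[:2,:2])
E
```

```text
-50 [-6.2 -2.8 15.6] [480.04083269 367.79334652 -47.01401266] 51.05
206 99999877899977764479a999999999999999999999
210 99999999999999985479aa99999999999999999999
214 55655555555555542379aa99765555555555555568
218 999a99aaaaaa9a984379aaa9999aa9a99999aa9999
[[-94.07386421  14.47130827]
 [-94.089186     6.55079604]
 [-94.12003033  -9.29373148]
 [-94.13555309 -17.21783101]]
```

```bash
cat >> h.py <<'E'
def loc(x,y,z): q=PV+RZ[:2,:2]@[x,y]; return [q[0],q[1],z]
E
python3 - <<'E'
from h import *
move_l([479.3,367.3,-36],speed=80); grip(40,50); o=get_obs(); print(o["grip_width"],o["grip_force"],o["tcp_pos"])
if o["grip_width"]>54:
    zb=o["tcp_pos"][2]+70
    move_l([479.3,367.3,80],speed=300)
    A=[180,0,90+YAW]
    goto(loc(-112,90,zb+35),A); move_l(loc(-112,90,zb+4),speed=150); wait(.15); f0=get_obs()["wrist_force"]; print(get_obs()["t"],get_obs()["grip_width"])
    z=zb+4
    for k in range(5):
        z-=1.5; move_l(loc(-112,90,z),speed=40); f=get_obs()["wrist_force"]-f0
        if f[2]>3: break
    print("bed",z-zb,f.round(1),get_obs()["t"]); np.save("st.npy",[z,zb]); np.save("f0.npy",f0)
E
```

```text
58.71346217843778 56.0993367433548 [479.28565537 367.30052092 -36.23754756]
54.6583 58.844304409141856
bed -0.5 [-0.1 -0.1  4.4] 55.4083
```

```bash
python3 - <<'E'
from h import *
z,zb=np.load("st.npy"); z+=0.8; x,y=-112,90
move_l(loc(x,y,z),speed=40); f0=get_obs()["wrist_force"]
def F(): return RZ.T@(get_obs()["wrist_force"]-f0)
while x<-97:
    x+=2; move_l(loc(x,y,z),speed=50); f=F()
    if f[0]<-5: break
print("x",x,f.round(1),get_obs()["t"])
xs=x-0.8
while y>66:
    y-=2.5; move_l(loc(xs,y,z),speed=50); f=F()
    if f[1]>5: break
print("y",y,f.round(1),get_obs()["tcp_pos"],loc(xs,y,z),get_obs()["t"])
E
```

```text
x -104 [-5.8 -0.5  3.7] 56.6583
y 72.5 [-4.3  8.6  2.6] [493.60184493   5.8282996   33.79493053] [np.float64(494.4026167869994), np.float64(3.1388502795338127), np.float64(34.062452440221676)] 58.4083
```

```bash
python3 - <<'E'
from h import *
z,zb=np.load("st.npy"); move_l(loc(-104.3,73,z+.2),speed=30)
f=get_obs()["wrist_force"]; print(f.round(1)); grip(76); wait(.1)
move_l(loc(-104.3,74,z+110),speed=250); move_l(loc(-170,85,z+170),speed=300); wait(.1)
o,im=snap("final"); c=cam("wrist",o)
for q in regions_of("strip","wrist")[:2]:
    m=q["region"].astype(np.uint8); k=max(cv2.findContours(m,0,2)[0],key=cv2.contourArea)
    b=cv2.boxPoints(cv2.minAreaRect(k)); w=on_plane(c,b,90)[:,:2]; print(round(q["score"],2),((w-PV)@RZ[:2,:2]).round(1).tolist())
g=cv2.cvtColor(im,cv2.COLOR_RGB2GRAY)
uv=proj(c,[loc(-75,5,90),loc(-135,5,90),loc(-75,145,90),loc(-135,145,90)]); print(uv.round(), get_obs()["t"])
for n,i,ax in(("stop end",0,0),):
    x,y=((uv[0]+uv[1])/2).astype(int); 
    for r in range(y-20,y+20,4): print(r,x-30,"".join("%x"%(v//16) for v in g[r,x-30:x+30]))
x,y=((uv[0]+uv[2])/2).astype(int)
for r in range(y-16,y+16): print(r,x-30,"".join("%x"%(v//16) for v in g[r,x-30:x+30:4]))
E
```

```text
[-7.4  7.3  7.8]
0.79 [[-138.4, 6.9], [-138.3, 147.6], [-77.0, 145.9], [-68.3, 4.0]]
0.19 [[-52.0, 40.0], [67.3, 39.5], [91.5, -60.4], [-40.3, -57.4]]
[[377. 274.]
 [319. 275.]
 [390. 135.]
 [324. 135.]] 60.3167
254 318 3444443333333333333c23333333333333333322224a1222222222222223
258 318 344444433333333333472333333333333333232223432222222222222225
262 318 454444433333333333953333333333333333333224a12222222222222229
266 318 454443443333333333c43333333333333333332225a22222222222344444
270 318 644444444444434333333333333333333333333333333322222222223444
274 318 555555555555555555555555555555444444444444444322222222222234
278 318 555555555555555555554444444444444444444444444422222222222222
282 318 565555555555555555555555555555555545555554555322222222222222
286 318 555555555555555555555555555555555555555555554222222222222222
290 318 655555555555555555555555544444444444444444444222222222222222
188 353 23363333cfee675
189 353 23353333dfee675
190 353 23343333efee675
191 353 13373333dfee675
192 353 23363333dfee675
193 353 23363333dfee67f
194 353 13353333dfee67f
195 353 13383333dfef67f
196 353 33383333dfef67f
197 353 333c3333dfef77f
198 353 333b3333dfef77f
199 353 333c3333dfef77f
200 353 333c3333deef77f
201 353 333f3333deec77f
202 353 333b3333dfeb77f
203 353 333c3333dffb77f
204 353 333b3332defb77f
205 353 33373332defb77f
206 353 33373332eefb77f
207 353 23353332eefb76f
208 353 33333332eefb76f
209 353 33333333eefb75f
210 353 33333333eefb75e
211 353 33323333effb75f
212 353 33323334effc76f
213 353 33323334e676767
214 353 33323336e566776
215 353 33323336e576777
216 353 33323336e577777
217 353 33323328f576777
218 353 33323328f576777
219 353 33323329f576777
```

```bash
python3 - <<'E'
import cv2
g=cv2.imread("pics/final.png",0)
for r in (150,170,190,205,222,240,256): print(r,list(g[r,372:402]))
for x in (330,345,360,370): print(x,list(g[258:286,x]))
E
```

```text
150 [np.uint8(71), np.uint8(71), np.uint8(70), np.uint8(71), np.uint8(71), np.uint8(71), np.uint8(70), np.uint8(71), np.uint8(70), np.uint8(70), np.uint8(64), np.uint8(69), np.uint8(74), np.uint8(71), np.uint8(62), np.uint8(101), np.uint8(211), np.uint8(218), np.uint8(232), np.uint8(240), np.uint8(241), np.uint8(240), np.uint8(240), np.uint8(239), np.uint8(237), np.uint8(238), np.uint8(240), np.uint8(240), np.uint8(240), np.uint8(242)]
170 [np.uint8(64), np.uint8(66), np.uint8(64), np.uint8(64), np.uint8(65), np.uint8(64), np.uint8(64), np.uint8(64), np.uint8(64), np.uint8(66), np.uint8(66), np.uint8(66), np.uint8(63), np.uint8(50), np.uint8(185), np.uint8(223), np.uint8(227), np.uint8(239), np.uint8(241), np.uint8(240), np.uint8(239), np.uint8(239), np.uint8(237), np.uint8(237), np.uint8(239), np.uint8(240), np.uint8(240), np.uint8(240), np.uint8(242), np.uint8(254)]
190 [np.uint8(59), np.uint8(59), np.uint8(58), np.uint8(58), np.uint8(59), np.uint8(59), np.uint8(58), np.uint8(58), np.uint8(63), np.uint8(61), np.uint8(57), np.uint8(57), np.uint8(169), np.uint8(224), np.uint8(222), n
[... 2905 characters left out ...]
180), np.uint8(166), np.uint8(172), np.uint8(160), np.uint8(111), np.uint8(44), np.uint8(48), np.uint8(48), np.uint8(35), np.uint8(41), np.uint8(66), np.uint8(73), np.uint8(73), np.uint8(74), np.uint8(71), np.uint8(72), np.uint8(76), np.uint8(81), np.uint8(81), np.uint8(83), np.uint8(79), np.uint8(77)]
370 [np.uint8(43), np.uint8(42), np.uint8(44), np.uint8(43), np.uint8(44), np.uint8(43), np.uint8(46), np.uint8(36), np.uint8(34), np.uint8(35), np.uint8(35), np.uint8(35), np.uint8(36), np.uint8(35), np.uint8(35), np.uint8(36), np.uint8(36), np.uint8(37), np.uint8(37), np.uint8(37), np.uint8(37), np.uint8(39), np.uint8(37), np.uint8(38), np.uint8(39), np.uint8(39), np.uint8(40), np.uint8(39)]
```

```bash
python3 -c "
from station import *
print(sign_off())"
```

```text
the job is handed in; nothing more can be done
None
```

I set the stop to the pointed marker (within about 0.3 mm in the camera image), swung the clamp lever to its end, laid the strip against the fence and the stop, and let go. The last image shows no visible gap. I handed the job in at about 60 s, and no verdict was returned.

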